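Clamp a mortar half-prism with the outer ring of a double knob

ROBOT

A 6-joint arm with a two-finger parallel gripper is mounted at the origin on the work surface. World frame = base frame: x ahead of the robot, y to its left, z up, the work surface at z = 0. Lengths are in mm, angles in rad, forces in N, time in s.
With the tool pointing down it reaches from about 275 to 775 mm from the base axis. Payload 14.6 kg.
Tool frame: the origin (TCP) lies midway between the tips of the shut fingers; the grasp point (between the pads) lies 19 mm behind it; z points along the fingers, y is the line along which they close (so a half turn about z gives the same grasp; the last joint's range is limited). The gripper opens to 85 mm and grips with 20 to 120 N. Pads are 22 mm wide; open, the fingers measure 114 mm over their backs; the gripper's body (76 mm by 85 mm) begins 54 mm behind the grasp point. The pads swing forward as they close: fully open they stand 13 mm farther back than shut.
Start: joints at [-1.259, 0.263, -0.048, 1.259, 0, 1.415], TCP at [236.261, -468.838, 231.278] pointing down, gripper open.
Joint ranges: [-2.65, 2.65], [-0.89, 1.7], [-1.18, 1.37], [-2.13, 2.11], [-1.35, 1.29], [-3.14, 3.14]. Speed limits (rad/s): [1.89, 1.89, 2.57, 2.79, 3.14, 3.14].

INTERFACE

Orientations are given as a 3x3 rotation matrix whose columns are the frame's x, y, z axes.
In Python, from cell import sensors, vision, env gives the robot as it stands. The module is installed in compiled form; this text tells all that it offers.
- The arm moves only by the tool arm_command, never from a script. Its argument "motion" is a list of rows, each a list of 3 entries, a list of its own where there are three numbers: the closure, from 0 (fully open) to 1 (shut), then the shift along the tool's x, y, z in m, then the turn, a rotation vector about the tool's x, y, z in degrees. A call has 1 to 10 rows; each row is the pose to reach, as a shift and turn from the pose commanded when the call began, along the tool's axes at that moment; what a row does not reach only later rows make up. A row lasts 1/10 s, in which the tool goes at most 50 mm and 8.59 degrees, less where a joint would pass 70% of its speed; a pose out of reach is approached as far as the arm can. A call with a gripper value outside its range is refused whole. The fingers move at their own pace and stop on an object; "squeeze" is the grip in N (left out, the last holds). Time passes only in rows, so rows that repeat a pose let the fingers close. It gives the time, the measured TCP pose, the force, the opening and the grip force at its end, in the units of the state.
- sensors.sense(): the state, without advancing time (a new reading comes with each control period).
- vision.get_image(name): name is "scene" or "top"; returns a dict with "color" (420x560x3 uint8, red, green, blue), "fx", "fy", "cx", "cy" (pixels), "R" (3x3) and "t" (3): a world point X has camera coordinates R X + t. Camera axes: x right, y down, z forward; pixel columns grow to the right and rows downward; lengths in mm; the calibration is good to about 2 mm. A picture is of the moment at which its call begins. There is no depth.
- env.close_job(): hands the job in; it is judged then, once.
The state is a dict: "time_s": time; "q": joint angles; "joint_velocities": joint speeds; "joint_torque": joint torques, N m; "eef_pos": TCP position; "orientation": TCP orientation; "force": force on the tool from outside, world axes, zero at the start; "moment": the same for the moment, N m; "opening": opening from 0.0 (shut) to 1.0 (fully open); "gripper_force": force on a finger pad.
Only numpy, scipy, OpenCV 4.12 (cv2) and the standard library are available. Lean on these libraries where they do the work, as an engineer would, in place of code of your own. Each camera call takes 0.05 s, during which the arm holds its last target. There are 200 camera calls.

TASK

Set the grey mortar half-prism down gently on the clamping fixture's bed, lengthways on its centre line, clear between the sprung jaw and the back stop, and let go of it. Then turn only the large black outer ring of the double knob clockwise until the jaw holds the prism against the back stop with about 12 N (never above 25 N), without turning the silver inner knob, which holds a calibrated setting. Let go of everything at the end and do not disturb the other things on the bench.

Things in the scene. Friction and masses are not known exactly. Their poses are not given: they have to be found in the camera images.
- mortar: dark grey mortar half-prism, 40 x 80 x 40 mm (its own x, y, z), about 0.2 to 0.4 kg, lying on the bench; origin at the centre of its underside, long axis along its y. Two other prisms of the same size (terracotta, white) lie near it and the three may swap places.
- fixture: clamping fixture, fixed on the bench; grey base plate 110 x 290 x 12 mm (x, y, z), origin at the centre of its underside, long axis along its y. At the +y end a green gearbox (84 x 78 mm, centred at y = 95 mm, top at z = 50 mm) carries the double knob; jaw, bed and back stop follow towards -y.
- bed (a point): centre of the top of the steel bed strip (30 mm wide, 76 mm long, 30 mm above the bench; axes as the fixture). The prism lies on it with its y along the fixture's y, on the centre line. The dark back stop block (60 mm wide, top 68 mm above the bench) faces the jaw; its face was left anywhere from 39 to 51 mm to -y of this point: not measured, to be felt.
- jaw: steel jaw plate 36 mm wide, z = 34 to 68 mm; origin at the centre of its clamping face, which looks to the fixture's -y. The outer ring moves it to -y by 12 mm per rad. It sits on a 5 N/mm spring: past firm contact with prism and stop each 0.1 rad adds 6 N. The loose prism first slides with 1 to 4 N. A prism laid with its centre 45 mm from the jaw's start is clear of jaw and stop.
- coarse (a joint): angle of the outer ring, rad, grows as it turns clockwise seen from above (closing the jaw); starts at 0 to 0.3, range 0 to 2.8. Firm contact comes 0.8 to 2.2 rad after the start. The ring turns with a dry friction of about 0.32 N m (after a step up to that much may stay on the tool, either way) and stays where it is left; the jaw adds 0.012 N m per N of jaw force.
- outer_ring (a point): centre of the black knurled outer ring (coarse drive), on the vertical knob axis at mid height; ring 54 mm in diameter, 24 mm high, from 62 to 86 mm above the bench, standing on a 36 mm neck 12 mm high above the gearbox top
- inner_mark (a point): outer end of the red line on top of the silver inner knob (fine drive), 16 mm from the knob axis, 106.5 mm above the bench. The inner knob is 38 mm in diameter and 20 mm high, stands on the outer ring, shares its axis and turns very easily (0.012 N m); its line starts at any of various angles.
- brick_prism: terracotta prism, 40 x 80 x 40 mm, leave alone; origin at the centre of its underside
- gypsum_prism: white plaster prism, 40 x 80 x 40 mm, leave alone; origin at the centre of its underside
- trowel: small trowel, about 230 mm long, lying on the bench, leave alone; origin where the neck meets the blade
- weight: brass weight with a knob, 48 mm in diameter, 70 mm high, leave alone; origin at the centre of its underside
- jar: white jar with red cap, 72 mm in diameter, 100 mm high, leave alone; origin at the centre of its underside
- bowl: black rubber bowl, 120 mm in diameter, 50 mm high, leave alone; origin at the centre of its underside
Things that resemble listed ones, but are neither listed nor needed, are in the scene too. What is shaped like the mortar but purple or turquoise is not meant.

How it is judged (in metres and radians):
On the way, in this order (a step that is already met when the one before it is completed fails the run):
1. the mortar prism lies on the bed between jaw and back stop, let go and not yet clamped (x of mortar in the frame of fixture between -0.008 and 0.008 m and y of mortar in the frame of fixture between -0.052 and 0 m and z of mortar in the frame of fixture between 0.025 and 0.034 m and angle between the y axis of mortar and the y axis of fixture, either way round below 0.1 rad and angle between mortar's own z axis and vertical below 0.08 rad and contact force between mortar and the fingers below 0.1 N and contact force between jaw and mortar below 3 N), for 0.3 s.
2. the jaw presses the prism against the back stop with 6 to 20 N (x of mortar in the frame of fixture between -0.008 and 0.008 m and y of mortar in the frame of fixture between -0.052 and 0 m and z of mortar in the frame of fixture between 0.025 and 0.034 m and angle between the y axis of mortar and the y axis of fixture, either way round below 0.1 rad and angle between mortar's own z axis and vertical below 0.08 rad and contact force between jaw and mortar between 6 and 20 N), for 0.3 s.
At the end, for the whole second after the job is handed in: the mortar prism lies level on the bed (within 8 mm of its centre line and 0.1 rad of its direction), released and at rest, with the jaw pressing on it with 6 to 20 N; the mark of the inner knob is within 2 mm of where it started (about 0.12 rad) (all of step 2 and contact force between mortar and the fingers below 0.1 N and distance of inner_mark from where it was at the start of the episode below 0.002 m and linear speed of mortar below 0.01 m/s); the robot touches nothing.
It fails at once if the jaw presses on the prism with more than 25 N (contact force between jaw and mortar above 25 N).
It fails at once if the inner knob is turned (its mark moves more than 2 mm) (distance of inner_mark from where it was at the start of the episode above 0.002 m).
It fails at once if the prism is dropped (moves faster than 0.4 m/s, as after a fall of 8 mm, while no finger touches it) (linear speed of mortar above 0.4 m/s and contact force between mortar and the fingers below 0.1 N).
It fails at once if another thing on the bench is moved more than 25 mm (distance of any of brick_prism, gypsum_prism, trowel, weight, jar, bowl from where it was at the start of the episode above 0.025 m).
It also fails if it takes over 72 s, if anything falls off the work surface, if the arm or the gripper's body presses on something with over 40 N, if the wrist force passes 120 N, or if a joint passes its speed limit or range.

## Working session

There is one attempt and no reset: what is moved stays moved. The work goes in short steps, Python scripts to look and compute and a tool call to move; the robot and the scene stay as the last step left them, time stands still between calls to the robot, and variables do not carry over. Pictures are saved under pics/ and viewed, at most 10 in all, crops included, and the job is handed in when it is done.

Besides the shell and the picture viewer there is one more tool, called after "Request:" as a command line: name --argument value ..., lists and objects as JSON in quotes. arm_command: Moves the arm, as the interface text tells. Its arguments: {"type":"object","properties":{"motion":{"type":"array"},"squeeze":{"type":"number"}},"required":["motion"]}

```bash
mkdir -p pics; python3 - <<'E'
from cell import sensors,vision
import cv2,numpy as np
for n in("scene","top"):
    d=vision.get_image(n);cv2.imwrite(f"pics/{n}0.png",d["color"][:,:,::-1]);np.savez(f"{n}0.npz",**d)
    print(n,d["fx"],d["fy"],d["cx"],d["cy"],np.round(d["R"],3).tolist(),np.round(d["t"],1))
s=sensors.sense();print(np.round(s["orientation"],3),s["opening"],s["time_s"])
E
```

```text
scene 515.8956693635639 515.8956693635639 276.5753898790509 206.8036936668824 [[0.029, 1.0, 0.004], [0.652, -0.016, -0.758], [-0.758, 0.025, -0.652]] [ -72.9 -249.3 1698.1]
top 465.7012147595582 465.7012147595582 279.98441321147055 205.80500294749132 [[-0.002, -1.0, -0.021], [-0.994, 0.004, -0.11], [0.11, 0.02, -0.994]] [  74.   511.2 1210. ]
[[ 0.893  0.45  -0.   ]
 [ 0.45  -0.893  0.001]
 [ 0.    -0.001 -1.   ]] 1.0021917119173194 0.1
```

View pics/scene0.png

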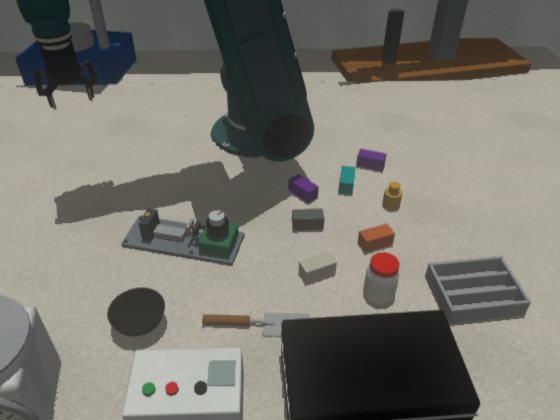

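View pics/top0.png

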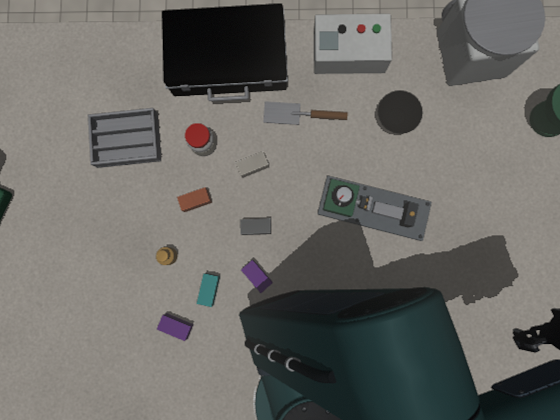

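Scene picture: the dark grey prism is at about (308,219), terracotta at (376,237), white at (318,267), purple at (303,188) and (371,159), turquoise at (347,180). The fixture runs from (125,240) to (243,245), with the knob at (217,218). In the top picture grey is at (256,226), terracotta (194,199), white (254,164), and the knob (344,195). Only (256,226) top / (308,219) scene is neutral dark grey, so that is the mortar. Next I'll confirm it in an enlarged crop and measure.

```bash
cat > h.py <<'E'
import numpy as np,cv2
def ray(d,px,z):
    "pixel(s) -> world points on plane z"
    px=np.atleast_2d(px).astype(float);R,t=d["R"],d["t"]
    c=np.c_[(px[:,0]-d["cx"])/d["fx"],(px[:,1]-d["cy"])/d["fy"],np.ones(len(px))]
    o=-R.T@t;v=c@R
    return o+v*((z-o[2])/v[:,2])[:,None]
def proj(d,X):
    c=np.atleast_2d(X)@d["R"].T+d["t"];return np.c_[d["fx"]*c[:,0]/c[:,2]+d["cx"],d["fy"]*c[:,1]/c[:,2]+d["cy"]]
def blob(d,mask,near):
    cs,_=cv2.findContours(mask.astype(np.uint8),cv2.RETR_EXTERNAL,cv2.CHAIN_APPROX_NONE)
    cs=[c for c in cs if cv2.contourArea(c)>40]
    return min(cs,key=lambda c:abs(cv2.pointPolygonTest(c,near,True)) if cv2.pointPolygonTest(c,near,True)<0 else 0)
def rect(d,c,z):
    w=ray(d,c[:,0,:],z)[:,:2].astype(np.float32);return cv2.minAreaRect(w)
E
python3 - <<'E'
from h import *
T=dict(np.load("top0.npz"));S=dict(np.load("scene0.npz"))
for n,d,m in(("top",T,(256,226)),("scene",S,(308,219))):
    hsv=cv2.cvtColor(d["color"],cv2.COLOR_RGB2HSV);print(n,hsv[m[1],m[0]])
    mk=(hsv[...,2]<110)&(hsv[...,1]<60)
    c=blob(d,mk,m);print("mortar",cv2.boundingRect(c),rect(d,c,40 if n=="top" else 20))
    g=cv2.inRange(hsv,(50,70,20),(85,255,255))>0
    near=(328,190) if n=="top" else (217,245)
    c=blob(d,g,near);print("green",cv2.boundingRect(c),rect(d,c,50))
def crop(d,x,y,w,h,s):return cv2.resize(d["color"][y:y+h,x:x+w,::-1],(w*s,h*s),interpolation=cv2.INTER_CUBIC)
a=crop(T,225,165,215,85,3);b=crop(S,110,180,215,85,3)
cv2.imwrite("pics/crop0.png",np.vstack([a,b]))
E
```

```text
top [ 0  0 89]
mortar (240, 216, 32, 19) ((458.57733154296875, 136.65594482421875), (47.09233474731445, 81.87215423583984), 2.291404962539673)
green (324, 180, 35, 36) ((531.326904296875, -88.11801147460938), (74.29336547851562, 80.1666030883789), 75.03993225097656)
scene [40 10 75]
mortar (292, 209, 32, 24) ((462.5135192871094, 139.61737060546875), (82.62177276611328, 88.7383041381836), 88.57035827636719)
green (198, 223, 39, 25) ((536.7201538085938, -86.04559326171875), (77.42131042480469, 83.81741333007812), 76.199462890625)
```

View pics/crop0.png

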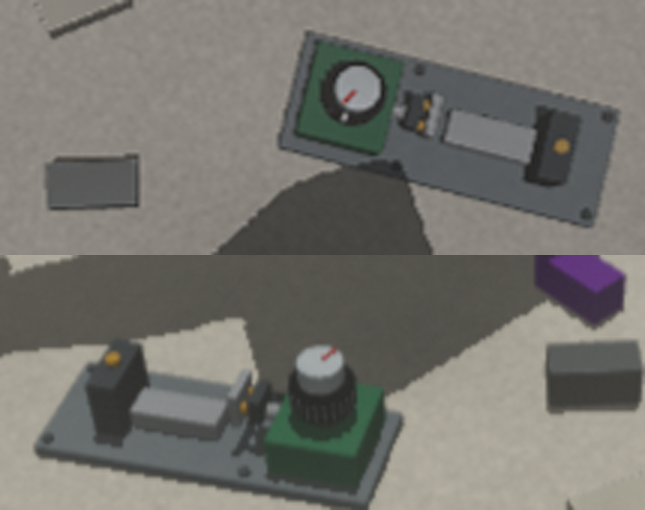

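The crop shows a plain neutral grey prism, top face about (240–271, 217–234) in the top view, unlike the purple ones. That is the mortar. The plate's corners are sharp too. Now the fixture pose, knob axis and prism edges.

```bash
python3 - <<'E'
from h import *
T=dict(np.load("top0.npz"));S=dict(np.load("scene0.npz"))
# plate corners
a=np.array([[306,32],[618,112],[590,226],[280,146]])/3+[225,165]
g=cv2.cvtColor(T["color"],cv2.COLOR_RGB2GRAY)
sub=a.astype(np.float32).reshape(-1,1,2).copy()
cv2.cornerSubPix(g,sub,(3,3),(-1,-1),(3,40,.01));print("px",a.round(1).tolist(),sub.reshape(-1,2).round(1).tolist())
for c in(a,sub.reshape(-1,2)):
    w=ray(T,c,12)[:,:2];e1=w[0]-w[1];e2=w[3]-w[2];print("plate c",w.mean(0).round(1),"len",np.linalg.norm(e1),np.linalg.norm(e2),np.linalg.norm(w[0]-w[3]),np.linalg.norm(w[1]-w[2]),"yang",np.degrees(np.arctan2((e1+e2)[1],(e1+e2)[0])))
sc=np.array([[87,367],[37,450],[368,505],[402,420]])/3+[110,180-85]
w=ray(S,sc,12)[:,:2];print("scene plate",w.round(0).tolist(),w.mean(0))
# silver knob top
for n,d,p in(("top",T,(344,194)),("scene",S,(216,217))):
    hsv=cv2.cvtColor(d["color"],cv2.COLOR_RGB2HSV)
    y0,x0=p[1]-14,p[0]-14;m=np.zeros(hsv.shape[:2],bool);m[y0:p[1]+14,x0:p[0]+14]=True
    m&=((hsv[...,2]>150)&(hsv[...,1]<60))
    c=blob(d,m,p);print(n,"silver",cv2.boundingRect(c),rect(d,c,106))
# mortar edges
hsv=cv2.cvtColor(T["color"],cv2.COLOR_RGB2HSV);c=blob(T,(hsv[...,2]<110)&(hsv[...,1]<60),(256,226))[:,0]
w=ray(T,c,40)[:,:2]
top=[];
for col in range(243,269):top.append([col,c[c[:,0]==col,1].min()-.5])
w=ray(T,top,40);f=np.polyfit(w[:,1],w[:,0],1);print("upper edge slope deg",np.degrees(np.arctan(f[0])),"x at y=137:",np.polyval(f,137))
bot=[[col,c[c[:,0]==col,1].max()+.5] for col in range(243,269)]
w=ray(T,bot,0);f=np.polyfit(w[:,1],w[:,0],1);print("lower edge slope",np.degrees(np.arctan(f[0])),np.polyval(f,137))
lf=[[c[c[:,1]==r,0].min()-.5,r] for r in range(220,232)];print("left y",ray(T,lf,40)[:,1].mean())
rt=[[c[c[:,1]==r,0].max()+.5,r] for r in range(220,232)];print("right y z0",ray(T,rt,0)[:,1].mean())
print(hsv[210:240,256,2])
E
```

```text
px [[327.0, 175.7], [431.0, 202.3], [421.7, 240.3], [318.3, 213.7]] [[326.5, 174.5], [430.70001220703125, 201.5], [421.6000061035156, 240.60000610351562], [317.29998779296875, 214.39999389648438]]
plate c [ 506.8 -180.3] len 287.13477669738506 282.9459080868978 106.26384696172852 105.53325489844447 yang 75.14085099290442
plate c [ 507.5 -179. ] len 287.9389542384494 284.9768371723152 111.64591305464702 108.09925705977446 yang 75.2550269418652
scene plate [[431.0, -302.0], [533.0, -325.0], [602.0, -50.0], [505.0, -24.0]] [ 518.12007717 -175.19036069]
top silver (338, 189, 13, 12) ((528.4816284179688, -87.68324279785156), (31.387691497802734, 26.3181209564209), 71.00464630126953)
scene silver (209, 211, 15, 9) ((533.8720092773438, -86.4111557006836), (31.21377944946289, 30.376279830932617), 37.02775573730469)
upper edge slope deg -1.2279704774359577 x at y=137: 482.23431305355945
lower edge slope -1.1889270699278482 437.1070215043016
left y 177.9355532600393
right y z0 96.84929638789794
[145 141 140 141 142 140 144 102  63  81  89  88  88  89  89  89  89  89
  90  90  90  91  92  79  84 130 140 140 140 137]
```

```bash
cat >> h.py <<'E'
def go(x,y,z,yaw):
    "tool shift (m) and turn (deg) to TCP target with tool y at world angle yaw, pointing down"
    from cell import sensors
    from scipy.spatial.transform import Rotation as Ro
    s=sensors.sense();R=np.array(s["orientation"]);p=np.array(s["eef_pos"])
    a=np.radians(yaw);Y=np.array([np.cos(a),np.sin(a),0]);Z=np.array([0,0,-1.]);G=np.c_[np.cross(Y,Z),Y,Z]
    print("shift",(R.T@(np.array([x,y,z])-p)/1000).round(4).tolist(),"turn",Ro.from_matrix(R.T@G).as_rotvec(degrees=True).round(2).tolist(),"q6",s["q"][5])
FA=np.radians(75.2);KN=np.array([530.5,-87.5])
fy=np.array([np.cos(FA),np.sin(FA)]);fx=np.array([fy[1],-fy[0]])
def fix(x,y): # fixture mm -> world xy
    return KN+fx*x+fy*(y-95)
E
python3 - <<'E'
from h import *
from scipy.ndimage import map_coordinates as mc
T=dict(np.load("top0.npz"));S=dict(np.load("scene0.npz"))
ys=np.arange(-120,60,4)
print(ys.tolist())
for n,d in(("top",T),("scene",S)):
  g=cv2.cvtColor(d["color"],cv2.COLOR_RGB2GRAY).astype(float)
  for z in(30,68):
   for x in(-10,0,10):
    P=np.array([np.r_[fix(x,y),z] for y in ys]);u=proj(d,P)
    print(n,z,x,mc(g,[u[:,1],u[:,0]],order=1).round().astype(int).tolist())
print("fixture centre",fix(0,0))
go(460,137.4,60,1.2)
E
```

```text
[-120, -116, -112, -108, -104, -100, -96, -92, -88, -84, -80, -76, -72, -68, -64, -60, -56, -52, -48, -44, -40, -36, -32, -28, -24, -20, -16, -12, -8, -4, 0, 4, 8, 12, 16, 20, 24, 28, 32, 36, 40, 44, 48, 52, 56]
top 30 -10 [92, 92, 91, 70, 62, 61, 61, 61, 61, 56, 41, 41, 100, 122, 124, 123, 121, 125, 122, 121, 125, 120, 125, 124, 120, 125, 123, 122, 126, 122, 127, 88, 72, 91, 108, 93, 62, 61, 55, 54, 52, 66, 86, 85, 73]
top 30 0 [92, 92, 90, 72, 60, 62, 64, 60, 62, 57, 43, 39, 101, 124, 123, 123, 123, 124, 123, 123, 123, 122, 122, 122, 122, 122, 122, 122, 122, 122, 124, 89, 86, 95, 124, 124, 80, 73, 62, 62, 53, 85, 110, 104, 76]
top 30 10 [92, 92, 90, 69, 79, 119, 118, 97, 62, 58, 44, 41, 95, 124, 125, 124, 124, 124, 123, 124, 124, 124, 123, 123, 123, 123, 122, 122, 122, 121, 123, 81, 72, 97, 124, 122, 74, 72, 62, 62, 53, 67, 83, 87, 74]
top 68 -10 [92, 92, 92, 92, 93, 82, 63, 61, 61, 61, 61, 59, 45, 42, 90, 125, 124, 124, 124, 124, 124, 125, 124, 124, 123, 124, 124, 123, 123, 123, 124, 124, 107, 75, 92, 112, 123, 88, 106, 65, 62, 55, 50, 73, 87]
top 68 0 [91, 90, 92, 92, 93, 80, 68,
[... 1123 characters left out ...]
, 165, 164, 165, 167, 165, 163, 165, 165, 163, 162, 166, 164, 164, 166, 165, 167, 167, 160, 143, 135, 145, 145, 88, 84, 83, 83, 84]
scene 68 0 [166, 166, 166, 167, 164, 159, 116, 115, 122, 110, 77, 70, 62, 50, 48, 60, 132, 164, 165, 167, 165, 161, 161, 165, 164, 164, 165, 166, 164, 161, 160, 161, 162, 165, 167, 159, 141, 123, 78, 138, 96, 70, 64, 67, 82]
scene 68 10 [167, 166, 166, 157, 117, 94, 84, 73, 71, 66, 70, 69, 63, 50, 49, 48, 48, 77, 111, 113, 112, 111, 113, 112, 111, 112, 113, 111, 110, 112, 114, 112, 111, 112, 113, 118, 136, 122, 74, 85, 81, 70, 64, 48, 54]
fixture centre [ 506.232653   -179.34822192]
shift [0.4726, -0.4403, 0.1714] turn [-0.04, -0.04, -64.45] q6 1.415478039020866
```

Measured in the fixture frame, the stop face is at y≈−73.5, the jaw face at ≈+17 and the bed's ends at ≈−74 and +2. I'll place the prism centre at y≈−28. First, the move over the mortar.

Request:
arm_command --motion '[[0, [0.472, -0.44, 0.06], [0, 0, -64.5]], [0, [0.472, -0.44, 0.06], [0, 0, -64.5]], [0, [0.472, -0.44, 0.06], [0, 0, -64.5]], [0, [0.472, -0.44, 0.06], [0, 0, -64.5]], [0, [0.472, -0.44, 0.06], [0, 0, -64.5]], [0, [0.472, -0.44, 0.06], [0, 0, -64.5]], [0, [0.472, -0.44, 0.06], [0, 0, -64.5]], [0, [0.472, -0.44, 0.06], [0, 0, -64.5]], [0, [0.472, -0.44, 0.06], [0, 0, -64.5]], [0, [0.472, -0.44, 0.06], [0, 0, -64.5]]]' --squeeze 40

```text
time_s: 1.1
eef_pos: [408.8, 0.3, 184.8]
orientation: [[-0.022, 1.0, 0.0], [1.0, 0.022, -0.0], [-0.0, 0.0, -1.0]]
force: [0.6, -0.5, 0.0]
opening: 0.997
gripper_force: 0.0
```

```bash
python3 -c "
from h import *
go(460,137.4,120,1.2)
from cell import sensors;s=sensors.sense();print(s['eef_pos'],s['time_s'],s['q'],s['force'],s['moment'])"
```

```text
shift [0.1359, 0.0542, 0.0648] turn [0.01, 0.01, 0.05] q6 1.3498152461776562
[4.08783630e+02 3.41600487e-01 1.84837104e+02] 1.1 [-1.99080138e-01  8.69653213e-02 -4.03061080e-01  1.08058204e+00
 -7.33436156e-05  1.34981525e+00] [ 0.55830269 -0.5408806   0.04457564] [-0.04746166 -0.08987718 -0.0190203 ]
```

Request:
arm_command --motion '[[0, [0.045, 0.018, 0.02], [0, 0, 0]], [0, [0.09, 0.036, 0.04], [0, 0, 0]], [0, [0.136, 0.054, 0.065], [0, 0, 0]], [0, [0.136, 0.054, 0.105], [0, 0, 0]], [0, [0.136, 0.054, 0.135], [0, 0, 0]], [0, [0.136, 0.054, 0.155], [0, 0, 0]], [0, [0.136, 0.054, 0.167], [0, 0, 0]], [0, [0.136, 0.054, 0.173], [0, 0, 0]], [0, [0.136, 0.054, 0.173], [0, 0, 0]]]'

```text
time_s: 2.0
eef_pos: [459.3, 135.3, 11.5]
orientation: [[-0.022, 1.0, -0.001], [1.0, 0.022, -0.0], [-0.0, -0.001, -1.0]]
force: [0.4, 0.3, 0.2]
opening: 0.999
gripper_force: 0.0
```

Request:
arm_command --motion '[[0.3, [0, 0, 0], [0, 0, 0]], [0.6, [0, 0, 0], [0, 0, 0]], [0.7, [0, 0, 0], [0, 0, 0]], [0.8, [0, 0, 0], [0, 0, 0]], [0.8, [0, 0, 0], [0, 0, 0]], [0.8, [0, 0, 0], [0, 0, 0]]]' --squeeze 40

```text
time_s: 2.6
eef_pos: [459.7, 135.3, 12.6]
orientation: [[-0.022, 1.0, 0.0], [1.0, 0.022, 0.0], [0.0, 0.0, -1.0]]
force: [-2.8, -0.1, 8.2]
opening: 0.457
gripper_force: 40.4
```

```bash
python3 - <<'E'
from h import *
from cell import vision
d=vision.get_image("scene");cv2.imwrite("pics/s1.png",cv2.resize(d["color"][150:290,200:400,::-1],None,fx=3,fy=3))
E
```

```text
(no output)
```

View pics/s1.png

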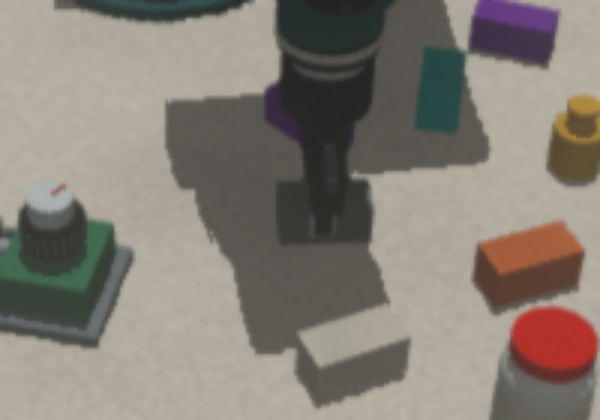

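The crop shows the finger at (324,200), centred on the grey prism (277–371), with the opening at 0.457 (≈39 mm). The grip is good, so I'll lift and carry.

Request:
arm_command --motion '[[0.8, [0, 0, -0.01], [0, 0, 0]], [0.8, [0, 0, -0.03], [0, 0, 0]], [0.8, [0, 0, -0.06], [0, 0, 0]], [0.8, [0, 0, -0.09], [0, 0, 0]], [0.8, [0, 0, -0.12], [0, 0, 0]], [0.8, [0, 0, -0.14], [0, 0, 0]], [0.8, [0, 0, -0.14], [0, 0, 0]]]'

```text
time_s: 3.35
eef_pos: [460.9, 135.5, 154.8]
orientation: [[-0.022, 1.0, 0.004], [1.0, 0.022, 0.001], [0.0, 0.004, -1.0]]
force: [0.2, 0.4, -3.5]
opening: 0.461
gripper_force: 41.7
```

```bash
python3 -c "
from h import *
p=fix(0,-30);print(p)
go(*p,150,-14.8)
from cell import sensors;s=sensors.sense();print(s['force'],s['moment'])"
```

```text
[ 498.56928026 -208.35292358]
shift [-0.3446, 0.0301, 0.0048] turn [0.25, -0.06, 16.05] q6 1.6651453597838977
[ 0.20863574  0.36588175 -3.52323785] [-0.01757695 -0.04476612 -0.03592665]
```

Request:
arm_command --motion '[[0.8, [-0.02, 0.002, 0], [0, 0, 1]], [0.8, [-0.06, 0.005, 0], [0, 0, 3]], [0.8, [-0.105, 0.009, 0], [0, 0, 5]], [0.8, [-0.15, 0.013, 0], [0, 0, 7]], [0.8, [-0.195, 0.017, 0], [0, 0, 9]], [0.8, [-0.24, 0.021, 0], [0, 0, 11]], [0.8, [-0.285, 0.025, 0], [0, 0, 13]], [0.8, [-0.32, 0.028, 0], [0, 0, 15]], [0.8, [-0.34, 0.03, 0], [0, 0, 16]], [0.8, [-0.3446, 0.0301, 0], [0, 0, 16.05]]]'

```text
time_s: 4.35
eef_pos: [497.0, -210.4, 150.8]
orientation: [[0.258, 0.966, -0.001], [0.966, -0.258, 0.0], [0.0, -0.001, -1.0]]
force: [-0.2, 0.2, -3.0]
opening: 0.461
gripper_force: 41.6
```

Request:
arm_command --motion '[[0.8, [0, 0, 0.01], [0, 0, 0]], [0.8, [0, 0, 0.03], [0, 0, 0]], [0.8, [0, 0, 0.04], [0, 0, 0]], [0.8, [0, 0, 0.04], [0, 0, 0]], [0.8, [0, 0, 0.04], [0, 0, 0]]]'

```text
time_s: 4.85
eef_pos: [497.3, -207.8, 112.1]
orientation: [[0.255, 0.967, -0.0], [0.967, -0.255, 0.0], [0.0, -0.0, -1.0]]
force: [0.1, 0.4, -2.5]
opening: 0.466
gripper_force: 41.5
```

```bash
python3 - <<'E'
from h import *
from cell import vision,sensors
p=fix(0,-30);go(*p,60,-14.8);print(sensors.sense()["eef_pos"])
d=vision.get_image("scene");a=cv2.resize(d["color"][165:270,110:260,::-1],None,fx=4,fy=4,interpolation=2)
cv2.imwrite("pics/s2.png",a);np.savez("scene2.npz",**d)
E
```

```text
shift [-0.0002, 0.0014, 0.0521] turn [-0.02, -0.01, 0.05] q6 1.2810806034642037
[ 497.28373242 -207.8403251   112.12138385]
```

View pics/s2.png

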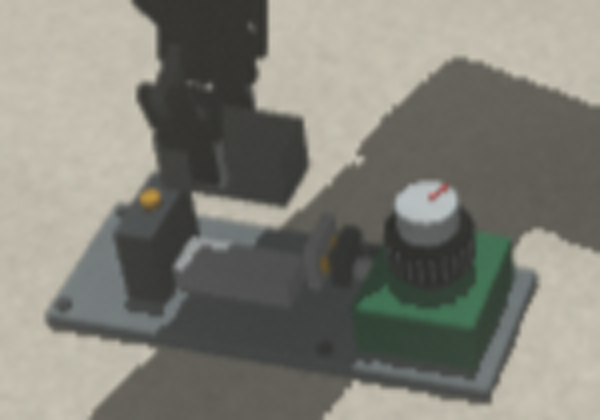

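The crop shows the prism hanging level over the bed, right end at crop x≈285–305, with the jaw at (320,250) and the stop at (150,240). Now its offset against the gearbox corners.

```bash
python3 - <<'E'
from h import *
S=dict(np.load("scene2.npz"))
def f(n,c,z):
    w=ray(S,np.array(c)/4+[109.6,164.6],z)[0,:2]-KN;print(n,"fix x %.1f y %.1f"%(w@fx,w@fy+95))
f("prism bot +x+y (20,y+40)",(285,206),99.5)
f("prism top +x+y?",(300,120),139.5)
f("prism top +y -x?",(302,122),139.5)
f("gear (42,56)",(357,312),50);f("gear(42,134)",(481,326),50);f("gear(-42,134)",(513,240),50)
f("knob top (0,95)",(427,202),106)
f("stop top +x+y (30,s)",(160,238),68);f("stop top -x +y(-30,s)",(195,190),68)
f("jaw top -y (18?)",(303,255),68);f("jaw top -y -x",(325,213),68)
f("bed front +y (15,2)",(295,283),30);f("bed front -y(15,-74)",(178,270),30)
E
```

```text
prism bot +x+y (20,y+40) fix x 18.8 y 13.5
prism top +x+y? fix x -14.4 y 15.1
prism top +y -x? fix x -12.9 y 17.0
gear (42,56) fix x 47.4 y 64.0
gear(42,134) fix x 41.7 y 139.5
gear(-42,134) fix x -34.9 y 136.7
knob top (0,95) fix x 2.7 y 97.4
stop top +x+y (30,s) fix x 31.4 y -66.1
stop top -x +y(-30,s) fix x -14.7 y -62.9
jaw top -y (18?) fix x 25.6 y 23.8
jaw top -y -x fix x -13.2 y 23.4
bed front +y (15,2) fix x 13.4 y 9.4
bed front -y(15,-74) fix x 19.2 y -65.8
```

Sub-pixel profiles agree: the scene camera reads about 3 mm to +y of the top camera throughout, so the target y≈−28 holds. I'll lower to just above the bed.

Request:
arm_command --motion '[[0.8, [0, 0.0024, 0.005], [0, 0, 0]], [0.8, [0, 0.0024, 0.02], [0, 0, 0]], [0.8, [0, 0.0024, 0.027], [0, 0, 0]], [0.8, [0, 0.0024, 0.03], [0, 0, 0]], [0.8, [0, 0.0024, 0.035], [0, 0, 0]], [0.8, [0, 0.0024, 0.04], [0, 0, 0]], [0.8, [0, 0.0024, 0.045], [0, 0, 0]], [0.8, [0, 0.0024, 0.05], [0, 0, 0]], [0.8, [0, 0.0024, 0.055], [0, 0, 0]], [0.8, [0, 0.0024, 0.055], [0, 0, 0]]]'

```text
time_s: 5.9
eef_pos: [499.3, -208.9, 56.3]
orientation: [[0.256, 0.967, -0.001], [0.967, -0.256, 0.001], [0.0, -0.001, -1.0]]
force: [0.4, -0.4, -2.6]
opening: 0.463
gripper_force: 41.6
```

```bash
python3 - <<'E'
from h import *
from cell import vision,sensors
s=sensors.sense();print(s["eef_pos"],s["force"],s["moment"])
d=vision.get_image("scene");a=cv2.resize(d["color"][185:265,115:245,::-1],None,fx=6,fy=6,interpolation=2)
t=vision.get_image("top");b=t["color"][165:245,310:440,::-1]
cv2.imwrite("pics/s3.png",a);np.savez("scene3.npz",**d)
E
```

```text
[ 499.30285321 -208.92148203   56.30249229] [ 0.36323664 -0.38110951 -2.61097906] [-0.00689173  0.04027838  0.00170706]
```

View pics/s3.png

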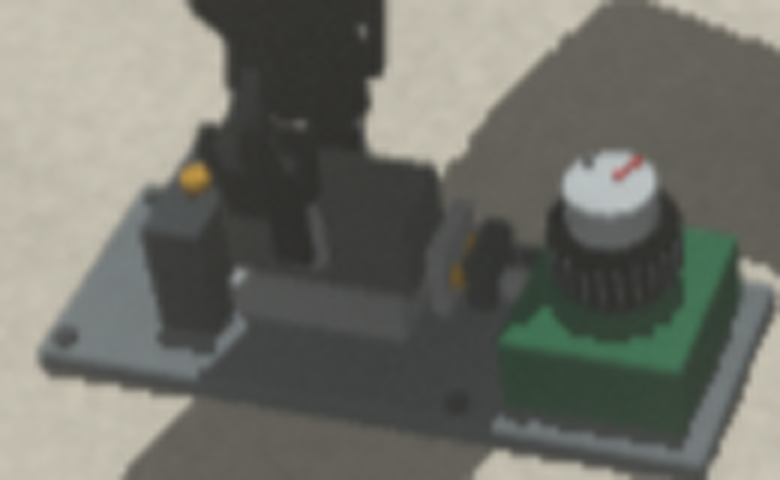

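The scene crop shows the prism level between stop (225,270) and jaw (435,280), with its lower right corner at (415,290), no contact force and a slightly smaller gap at the stop. I'll nudge 1.5 mm towards the jaw and lower.

Request:
arm_command --motion '[[0.8, [0.0015, 0, 0.003], [0, 0, 0]], [0.8, [0.0015, 0, 0.006], [0, 0, 0]], [0.8, [0.0015, 0, 0.008], [0, 0, 0]], [0.8, [0.0015, 0, 0.01], [0, 0, 0]], [0.8, [0.0015, 0, 0.011], [0, 0, 0]], [0.8, [0.0015, 0, 0.0115], [0, 0, 0]], [0.8, [0.0015, 0, 0.012], [0, 0, 0]], [0.8, [0.0015, 0, 0.012], [0, 0, 0]]]'

```text
time_s: 6.8
eef_pos: [500.0, -207.7, 45.0]
orientation: [[0.256, 0.967, -0.0], [0.967, -0.256, 0.0], [0.0, -0.0, -1.0]]
force: [0.7, 0.2, -3.0]
opening: 0.46
gripper_force: 41.6
```

Request:
arm_command --motion '[[0.8, [0, 0, 0.0005], [0, 0, 0]], [0.8, [0, 0, 0.001], [0, 0, 0]], [0.8, [0, 0, 0.0015], [0, 0, 0]], [0.8, [0, 0, 0.002], [0, 0, 0]], [0.8, [0, 0, 0.002], [0, 0, 0]]]'

```text
time_s: 7.3
eef_pos: [500.0, -207.7, 42.9]
orientation: [[0.256, 0.967, -0.0], [0.967, -0.256, 0.0], [0.0, -0.0, -1.0]]
force: [0.5, -0.0, -3.5]
opening: 0.463
gripper_force: 41.6
```

Request:
arm_command --motion '[[0.8, [0, 0, 0.0005], [0, 0, 0]], [0.8, [0, 0, 0.001], [0, 0, 0]], [0.8, [0, 0, 0.001], [0, 0, 0]]]'

```text
time_s: 7.6
eef_pos: [500.0, -207.7, 42.6]
orientation: [[0.256, 0.967, 0.0], [0.967, -0.256, -0.0], [-0.0, 0.001, -1.0]]
force: [-3.0, 2.1, 8.6]
opening: 0.458
gripper_force: 43.0
```

Contact. Releasing slowly.

Request:
arm_command --motion '[[0.6, [0, 0, 0], [0, 0, 0]], [0.5, [0, 0, 0], [0, 0, 0]], [0.4, [0, 0, 0], [0, 0, 0]], [0.2, [0, 0, 0], [0, 0, 0]], [0, [0, 0, 0], [0, 0, 0]], [0, [0, 0, 0], [0, 0, 0]], [0, [0, 0, -0.02], [0, 0, 0]], [0, [0, 0, -0.06], [0, 0, 0]], [0, [0, 0, -0.11], [0, 0, 0]], [0, [0, 0, -0.11], [0, 0, 0]]]'

```text
time_s: 8.6
eef_pos: [502.2, -208.9, 157.6]
orientation: [[0.255, 0.967, 0.007], [0.967, -0.255, -0.004], [-0.002, 0.008, -1.0]]
force: [0.9, 0.6, -0.1]
opening: 0.997
gripper_force: 0.0
```

```bash
python3 - <<'E'
from h import *
from cell import vision,sensors
s=sensors.sense();print(s["eef_pos"],s["force"],s["moment"],s["q"],s["opening"])
go(*KN+np.array([1,0.5]),140,-9.5)
for n,(x,y) in(("scene",(115,185)),("top",(310,165))):
    d=vision.get_image(n);np.savez(n+"4.npz",**d)
    im=cv2.resize(d["color"][y:y+80,x:x+130,::-1],None,fx=4,fy=4,interpolation=2)
    if n=="scene":cv2.imwrite("pics/s4.png",im)
    else:cv2.imwrite("pics/s4.png",np.vstack([cv2.imread("pics/s4.png")[:300],im[:300]]))
E
```

```text
[ 502.17784902 -208.94405369  157.59479417] [ 0.88959453  0.63855532 -0.09545777] [-0.02916603  0.02500286  0.04597328] [-5.44130113e-01  3.22205531e-01 -1.66477104e-01  1.07398495e+00
 -1.22248862e-05  1.28489230e+00] 0.9968408189666544
shift [0.1254, -0.0029, 0.0173] turn [0.44, 0.15, -5.3] q6 1.2848922986587419
```

View pics/s4.png

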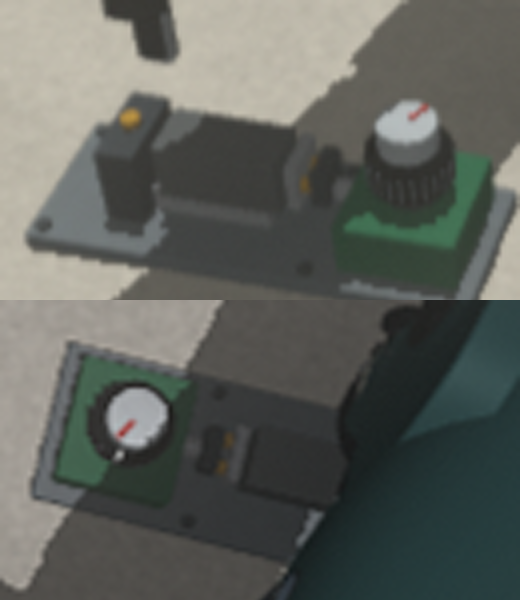

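The prism lies on the bed between stop and jaw with gaps on both sides; top crop shows the knob at (135,417). Next I'll go above the knob and pre-turn counter-clockwise by about 180° to leave winding room.

Request:
arm_command --motion '[[0, [0.02, 0, 0], [0, 0, -8]], [0, [0.05, -0.001, 0], [0, 0, -16]], [0, [0.08, -0.002, 0], [0, 0, -24]], [0, [0.11, -0.003, 0], [0, 0, -32]], [0, [0.125, -0.003, 0], [0, 0, -40]], [0, [0.125, -0.003, 0], [0, 0, -48]], [0, [0.125, -0.003, 0], [0, 0, -56]], [0, [0.125, -0.003, 0], [0, 0, -64]], [0, [0.125, -0.003, 0], [0, 0, -72]], [0, [0.125, -0.003, 0], [0, 0, -80]]]'

```text
time_s: 9.7
eef_pos: [528.3, -85.8, 150.5]
orientation: [[-0.91, 0.414, -0.002], [0.414, 0.91, 0.001], [0.002, -0.0, -1.0]]
force: [0.2, -0.8, -0.0]
opening: 0.995
gripper_force: 0.0
```

Request:
arm_command --motion '[[0.1, [0, 0, 0], [0, 0, -8]], [0.1, [0, 0, 0], [0, 0, -16]], [0.1, [0, 0, 0], [0, 0, -24]], [0.1, [0, 0, 0], [0, 0, -32]], [0.1, [0, 0, 0], [0, 0, -40]], [0.1, [0, 0, 0], [0, 0, -48]], [0.1, [0, 0, 0], [0, 0, -56]], [0.1, [0, 0, 0], [0, 0, -64]], [0.1, [0, 0, 0], [0, 0, -72]], [0.1, [0, 0, 0], [0, 0, -80]]]'

```text
time_s: 10.7
eef_pos: [528.3, -85.8, 150.5]
orientation: [[-0.566, -0.824, -0.002], [-0.824, 0.566, 0.001], [0.001, 0.002, -1.0]]
force: [0.5, -0.6, 0.2]
opening: 0.899
gripper_force: 0.0
```

```bash
python3 - <<'E'
from h import *
from cell import vision,sensors
s=sensors.sense();print(s["eef_pos"],s["force"],s["moment"],s["q"],s["opening"])
go(530.5,-87,110,160)
T=dict(np.load("top4.npz"));S=dict(np.load("scene4.npz"));S0=dict(np.load("scene0.npz"));T0=dict(np.load("top0.npz"))
for n,d,p in(("t",T,(344,194)),("t0",T0,(344,194)),("s",S,(216,215)),("s0",S0,(216,215))):
    hsv=cv2.cvtColor(d["color"],cv2.COLOR_RGB2HSV);m=np.zeros(hsv.shape[:2],bool);m[p[1]-12:p[1]+12,p[0]-12:p[0]+12]=1
    m&=(hsv[...,2]>125)&((hsv[...,1]<45)|(hsv[...,0]<8)|(hsv[...,0]>172))
    c=blob(d,m,p);(q,r)=cv2.minEnclosingCircle(c) ; h=cv2.convexHull(c);e=cv2.moments(h);cc=np.array([e["m10"],e["m01"]])/e["m00"]
    print(n,cv2.boundingRect(c),cc,ray(d,cc,106)[0])
E
```

```text
[528.30510702 -85.83024798 150.48585367] [ 0.4518809  -0.62118791  0.19898045] [-0.01386346 -0.01019757  0.02074703] [-3.13339221e-01  3.19682943e-01 -1.90670737e-01  1.06294839e+00
 -2.79067243e-05 -1.28246694e+00] 0.8991182340137441
shift [-0.0003, -0.0026, 0.0405] turn [0.14, -0.02, -14.47] q6 -1.282466937232988
t (337, 187, 15, 15) [343.55102041 193.84240363] [532.26130622 -87.74804601 106.        ]
t0 (337, 187, 14, 15) [343.64490263 193.99427262] [531.87802397 -87.97519406 106.        ]
s (209, 210, 16, 11) [216.55942029 215.22463768] [534.21333328 -85.3785248  106.        ]
s0 (209, 210, 15, 11) [216.10380117 215.04385965] [533.54036438 -86.49499598 106.        ]
```

Request:
arm_command --motion '[[0, [-0.0014, -0.0043, 0], [0, 0, -7]], [0, [-0.0014, -0.0043, 0.01], [0, 0, -14.5]], [0, [-0.0014, -0.0043, 0.035], [0, 0, -14.5]], [0, [-0.0014, -0.0043, 0.055], [0, 0, -14.5]], [0, [-0.0014, -0.0043, 0.07], [0, 0, -14.5]], [0, [-0.0014, -0.0043, 0.083], [0, 0, -14.5]], [0, [-0.0014, -0.0043, 0.092], [0, 0, -14.5]], [0, [-0.0014, -0.0043, 0.096], [0, 0, -14.5]], [0, [-0.0014, -0.0043, 0.096], [0, 0, -14.5]], [0, [-0.0014, -0.0043, 0.096], [0, 0, -14.5]]]'

```text
time_s: 11.7
eef_pos: [533.5, -87.4, 56.3]
orientation: [[-0.347, -0.938, 0.0], [-0.938, 0.347, -0.0], [-0.0, -0.0, -1.0]]
force: [0.7, 0.1, 0.6]
opening: 0.999
gripper_force: 0.0
```

Request:
arm_command --motion '[[0.1, [0, 0, 0], [0, 0, 0]], [0.2, [0, 0, 0], [0, 0, 0]], [0.25, [0, 0, 0], [0, 0, 0]], [0.3, [0, 0, 0], [0, 0, 0]], [0.35, [0, 0, 0], [0, 0, 0]], [0.4, [0, 0, 0], [0, 0, 0]], [0.45, [0, 0, 0], [0, 0, 0]], [0.5, [0, 0, 0], [0, 0, 0]], [0.6, [0, 0, 0], [0, 0, 0]]]' --squeeze 25

```text
time_s: 12.6
eef_pos: [531.2, -86.6, 55.8]
orientation: [[-0.347, -0.938, -0.004], [-0.938, 0.347, 0.001], [0.0, 0.004, -1.0]]
force: [-12.0, 4.4, 10.5]
opening: 0.624
gripper_force: 25.1
```

```bash
cat > st.py <<'E'
from h import *
from cell import sensors
s=sensors.sense();R=np.array(s["orientation"]);print("t",s["time_s"],"pos",np.round(s["eef_pos"],1),"F tool",(R.T@s["force"]).round(1),"M",np.round(s["moment"],3),"yaw",np.degrees(np.arctan2(R[1,1],R[0,1])).round(2),"q6",round(s["q"][5],3),"op",round(s["opening"],3),round(s["gripper_force"],1))
E
python3 st.py
```

```text
t 12.6 pos [531.2 -86.6  55.8] F tool [ -0.   12.8 -10.4] M [ 0.783  2.25  -0.035] yaw 159.7 q6 -1.53 op 0.624 25.1
```

Request:
arm_command --motion '[[0.7, [0, 0.0012, -0.0005], [0, 0, 0]], [0.7, [0, 0.0023, -0.001], [0, 0, 0]], [0.7, [0, 0.0023, -0.001], [0, 0, 0]]]' --squeeze 50

```text
time_s: 12.9
eef_pos: [531.1, -86.5, 56.3]
orientation: [[-0.347, -0.938, -0.001], [-0.938, 0.347, 0.0], [-0.0, 0.001, -1.0]]
force: [3.0, -0.1, -15.8]
opening: 0.614
gripper_force: 57.3
```

```bash
python3 st.py
```

```text
t 12.9 pos [531.1 -86.5  56.3] F tool [-0.9 -2.8 15.8] M [-0.044 -0.709 -0.053] yaw 159.69 q6 -1.529 op 0.614 57.3
```

Request:
arm_command --motion '[[0.7, [0, -0.0004, 0.0006], [0, 0, 3]], [0.7, [0, -0.0004, 0.0006], [0, 0, 6]], [0.7, [0, -0.0004, 0.0006], [0, 0, 9]], [0.7, [0, -0.0004, 0.0006], [0, 0, 12]], [0.7, [0, -0.0004, 0.0006], [0, 0, 15]]]'

```text
time_s: 13.4
eef_pos: [531.3, -86.6, 56.2]
orientation: [[-0.579, -0.815, -0.001], [-0.815, 0.579, 0.0], [0.0, 0.001, -1.0]]
force: [-0.7, 1.2, -5.7]
opening: 0.615
gripper_force: 58.6
```

```bash
python3 st.py; python3 -c "
from h import *
from cell import vision
d=vision.get_image('scene');np.savez('scene5.npz',**d)
for n in('scene4.npz','scene5.npz'):
    d=dict(np.load(n));hsv=cv2.cvtColor(d['color'],cv2.COLOR_RGB2HSV)[205:222,205:230]
    m=((hsv[...,0]<8)|(hsv[...,0]>172))&(hsv[...,1]>90);ys,xs=np.nonzero(m);print(len(xs),list(zip(xs+205,ys+205)))
"; python3 st.py
```

```text
t 13.4 pos [531.3 -86.6  56.2] F tool [-0.6  1.3  5.7] M [0.048 0.105 0.335] yaw 144.6 q6 -1.266 op 0.615 58.6
2 [(np.int64(221), np.int64(211)), (np.int64(220), np.int64(212))]
1 [(np.int64(220), np.int64(212))]
t 13.45 pos [531.3 -86.6  56.2] F tool [-0.5  0.6  6.6] M [ 0.116  0.101 -0.044] yaw 144.41 q6 -1.263 op 0.616 58.4
```

The ring turns with 0.335 N m and the inner mark has not moved. Continuing.

Request:
arm_command --motion '[[0.7, [0, 0, 0.0003], [0, 0, 3]], [0.7, [0, 0, 0.0003], [0, 0, 6]], [0.7, [0, 0, 0.0003], [0, 0, 9]], [0.7, [0, 0, 0.0003], [0, 0, 12]]]'

```text
time_s: 13.85
eef_pos: [531.5, -86.7, 56.2]
orientation: [[-0.735, -0.678, -0.0], [-0.678, 0.735, -0.0], [0.0, 0.0, -1.0]]
force: [-1.4, -0.0, -2.8]
opening: 0.615
gripper_force: 58.7
```

```bash
python3 st.py
```

```text
t 13.85 pos [531.5 -86.7  56.2] F tool [1.1 0.9 2.8] M [0.024 0.325 0.346] yaw 132.66 q6 -1.058 op 0.615 58.7
```

Request:
arm_command --motion '[[0.7, [0, 0, 0], [0, 0, 3]], [0.7, [0, 0, 0], [0, 0, 6]], [0.7, [0, 0, 0], [0, 0, 9]]]'

```text
time_s: 14.15
eef_pos: [531.6, -86.9, 56.2]
orientation: [[-0.832, -0.554, -0.0], [-0.554, 0.832, -0.0], [0.0, -0.0, -1.0]]
force: [-1.2, -1.5, -3.2]
opening: 0.618
gripper_force: 58.6
```

```bash
python3 st.py
```

```text
t 14.15 pos [531.6 -86.9  56.2] F tool [ 1.8 -0.5  3.2] M [-0.118  0.172  0.37 ] yaw 123.65 q6 -0.9 op 0.618 58.6
```

Request:
arm_command --motion '[[0.7, [0, 0, 0], [0, 0, 1.5]], [0.7, [0, 0, 0], [0, 0, 3]], [0.7, [0, 0, 0], [0, 0, 4.5]]]'

```text
time_s: 14.45
eef_pos: [531.6, -86.9, 56.2]
orientation: [[-0.873, -0.487, 0.0], [-0.487, 0.873, -0.0], [0.0, -0.0, -1.0]]
force: [-2.3, -2.6, -1.9]
opening: 0.617
gripper_force: 58.7
```

```bash
python3 st.py
```

```text
t 14.45 pos [531.6 -86.9  56.2] F tool [ 3.3 -1.2  1.9] M [-0.415  0.227  0.364] yaw 119.14 q6 -0.822 op 0.617 58.7
```

Request:
arm_command --motion '[[0.7, [0, 0, 0], [0, 0, 1.5]], [0.7, [0, 0, 0], [0, 0, 3]], [0.7, [0, 0, 0], [0, 0, 4.5]]]'

```text
time_s: 14.75
eef_pos: [531.7, -86.9, 56.2]
orientation: [[-0.909, -0.416, 0.0], [-0.416, 0.909, -0.0], [0.0, -0.0, -1.0]]
force: [-1.2, -4.4, -1.1]
opening: 0.614
gripper_force: 58.8
```

```bash
python3 st.py
```

```text
t 14.75 pos [531.7 -86.9  56.2] F tool [ 2.9 -3.5  1.1] M [-0.748  0.286  0.384] yaw 114.57 q6 -0.742 op 0.614 58.8
```

Request:
arm_command --motion '[[0.7, [0.0005, -0.0005, 0], [0, 0, 1.5]], [0.7, [0.0005, -0.0005, 0], [0, 0, 3]]]'

```text
time_s: 14.95
eef_pos: [531.6, -87.0, 56.2]
orientation: [[-0.93, -0.368, 0.001], [-0.368, 0.93, 0.001], [-0.001, 0.001, -1.0]]
force: [0.6, 1.5, -2.1]
opening: 0.614
gripper_force: 58.8
```

```bash
python3 st.py
```

```text
t 14.95 pos [531.6 -87.   56.2] F tool [-1.1  1.2  2.1] M [ 0.444 -0.331  0.373] yaw 111.59 q6 -0.691 op 0.614 58.8
```

Request:
arm_command --motion '[[0.7, [0, 0, 0], [0, 0, 1.5]], [0.7, [0, 0, 0], [0, 0, 3]]]'

```text
time_s: 15.15
eef_pos: [531.7, -87.1, 56.2]
orientation: [[-0.948, -0.319, 0.001], [-0.319, 0.948, 0.001], [-0.001, 0.0, -1.0]]
force: [2.4, 3.2, -2.0]
opening: 0.612
gripper_force: 58.7
```

```bash
python3 st.py
```

```text
t 15.15 pos [531.7 -87.1  56.2] F tool [-3.3  2.2  2. ] M [ 0.727 -0.573  0.355] yaw 108.59 q6 -0.638 op 0.612 58.7
```

Request:
arm_command --motion '[[0.7, [-0.0003, 0.0002, 0], [0, 0, 1.5]], [0.7, [-0.0003, 0.0002, 0], [0, 0, 3]]]'

```text
time_s: 15.35
eef_pos: [531.7, -87.1, 56.2]
orientation: [[-0.963, -0.268, 0.0], [-0.268, 0.963, -0.0], [-0.0, -0.0, -1.0]]
force: [1.8, 0.5, -0.1]
opening: 0.616
gripper_force: 58.7
```

```bash
python3 st.py
```

```text
t 15.35 pos [531.7 -87.1  56.2] F tool [-1.9  0.   0.1] M [ 0.292 -0.326  0.331] yaw 105.57 q6 -0.585 op 0.616 58.7
```

Request:
arm_command --motion '[[0.7, [0, 0, 0], [0, 0, 1.5]], [0.7, [0, 0, 0], [0, 0, 3]]]'

```text
time_s: 15.55
eef_pos: [531.7, -87.2, 56.2]
orientation: [[-0.976, -0.218, 0.0], [-0.218, 0.976, -0.0], [-0.0, -0.0, -1.0]]
force: [2.1, 1.5, -0.0]
opening: 0.616
gripper_force: 58.7
```

```bash
python3 st.py
```

```text
t 15.55 pos [531.7 -87.2  56.2] F tool [-2.4  1.   0. ] M [ 0.256 -0.399  0.349] yaw 102.56 q6 -0.533 op 0.616 58.7
```

```bash
python3 - <<'E'
from h import *
from cell import vision
d=vision.get_image("scene");np.savez("scene6.npz",**d);a=dict(np.load("scene4.npz"))
f=lambda d:cv2.resize(d["color"][195:255,125:235,::-1],None,fx=5,fy=5,interpolation=2)
cv2.imwrite("pics/s6.png",np.vstack([f(a),f(d)]))
E
```

```text
(no output)
```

View pics/s6.png

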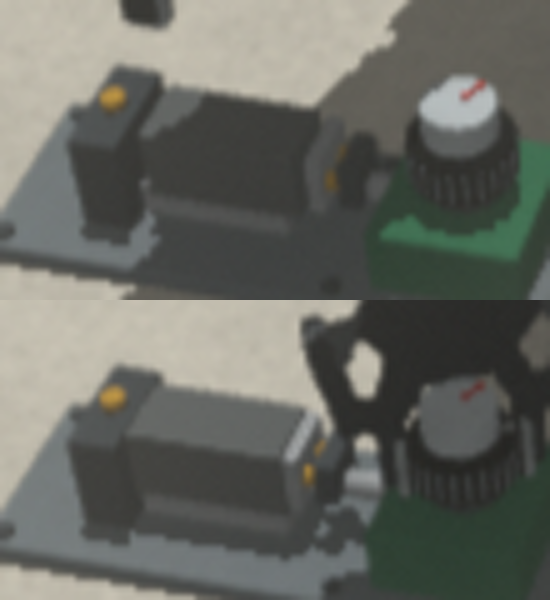

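The lower half (now) shows the jaw in contact with the prism at (290,480), the prism slid towards the stop at (135,440), and the red mark unchanged at (473,393). Firm contact should be near, so I'll use small steps.

Request:
arm_command --motion '[[0.7, [-0.0002, 0, 0], [0, 0, 1.5]], [0.7, [-0.0002, 0, 0], [0, 0, 3]]]'

```text
time_s: 15.8
eef_pos: [531.7, -87.2, 56.1]
orientation: [[-0.986, -0.166, -0.0], [-0.166, 0.986, -0.0], [0.0, -0.0, -1.0]]
force: [0.4, -0.8, 1.6]
opening: 0.616
gripper_force: 59.0
```

```bash
python3 st.py
```

```text
t 15.8 pos [531.7 -87.2  56.1] F tool [-0.3 -0.8 -1.6] M [ 0.069 -0.082  0.36 ] yaw 99.57 q6 -0.481 op 0.616 59.0
```

Request:
arm_command --motion '[[0.7, [0, 0, 0], [0, 0, 1.5]], [0.7, [0, 0, 0], [0, 0, 3]]]'

```text
time_s: 16.0
eef_pos: [531.7, -87.2, 56.1]
orientation: [[-0.993, -0.114, -0.0], [-0.114, 0.993, -0.0], [0.0, -0.0, -1.0]]
force: [-0.5, -1.1, 1.8]
opening: 0.619
gripper_force: 59.0
```

```bash
python3 st.py
```

```text
t 16.0 pos [531.7 -87.2  56.1] F tool [ 0.6 -1.  -1.8] M [-0.197  0.017  0.348] yaw 96.56 q6 -0.428 op 0.619 59.0
```

Request:
arm_command --motion '[[0.7, [0, 0, 0], [0, 0, 1.5]], [0.7, [0, 0, 0], [0, 0, 3]]]'

```text
time_s: 16.2
eef_pos: [531.8, -87.2, 56.1]
orientation: [[-0.998, -0.062, -0.0], [-0.062, 0.998, -0.0], [0.0, -0.0, -1.0]]
force: [-1.0, -3.1, 1.8]
opening: 0.613
gripper_force: 59.1
```

```bash
python3 st.py
```

```text
t 16.2 pos [531.8 -87.2  56.1] F tool [ 1.2 -3.1 -1.7] M [-0.522  0.064  0.395] yaw 93.57 q6 -0.376 op 0.613 59.1
```

Request:
arm_command --motion '[[0.7, [0, 0, 0], [0, 0, 1.5]], [0.7, [0, 0, 0], [0, 0, 3]]]'

```text
time_s: 16.4
eef_pos: [531.7, -87.3, 56.1]
orientation: [[-1.0, -0.01, -0.0], [-0.01, 1.0, -0.001], [0.0, -0.001, -1.0]]
force: [-0.3, -5.2, 3.7]
opening: 0.618
gripper_force: 59.2
```

```bash
python3 st.py;  python3 - <<'E'
from h import *
from cell import vision
d=vision.get_image("scene");np.savez("scene7.npz",**d)
for n in("scene4.npz","scene6.npz","scene7.npz"):
    g=cv2.cvtColor(dict(np.load(n))["color"],cv2.COLOR_RGB2GRAY)
    print(n,g[226,135:200].tolist());print(g[220,140:200].tolist())
E
```

```text
t 16.4 pos [531.7 -87.3  56.1] F tool [ 0.4 -5.2 -3.7] M [-0.705  0.176  0.413] yaw 90.57 q6 -0.324 op 0.618 59.2
scene4.npz [119, 119, 119, 110, 75, 62, 62, 62, 61, 61, 61, 61, 60, 58, 58, 57, 57, 57, 61, 64, 65, 65, 64, 64, 64, 64, 64, 63, 63, 63, 63, 62, 63, 62, 62, 63, 62, 61, 62, 62, 63, 62, 61, 62, 62, 63, 63, 61, 58, 58, 59, 76, 81, 81, 78, 75, 75, 75, 65, 57, 54, 53, 53, 51, 52]
[91, 85, 83, 82, 82, 83, 82, 81, 82, 79, 69, 60, 61, 80, 98, 100, 98, 82, 79, 78, 68, 65, 63, 63, 64, 64, 63, 62, 63, 63, 63, 62, 63, 64, 62, 63, 62, 61, 62, 62, 61, 61, 62, 61, 61, 61, 59, 59, 61, 76, 81, 82, 79, 79, 93, 94, 92, 93, 93, 93]
scene6.npz [121, 122, 121, 112, 77, 66, 65, 64, 64, 65, 65, 65, 64, 62, 62, 63, 68, 68, 70, 67, 68, 68, 68, 68, 67, 67, 67, 66, 67, 65, 66, 65, 65, 65, 67, 66, 66, 67, 68, 74, 77, 78, 79, 81, 83, 83, 97, 139, 152, 121, 85, 76, 75, 84, 80, 78, 77, 71, 57, 51, 59, 98, 113, 116, 114]
[94, 88, 86, 85, 85, 86, 84, 85, 84, 83, 85, 97, 102, 103, 104, 103, 103, 103, 103, 103, 102, 102, 102, 102, 102, 102, 101, 101, 101, 101, 101, 100, 101, 100, 101, 101, 100, 100, 99, 100, 100, 100, 99, 98, 115, 150, 154, 132, 95, 127, 171, 129, 67, 47, 45, 45, 46, 47, 48, 44]
scene7.npz [121, 121, 121, 113, 77, 65, 65, 65, 65, 64, 65, 64, 65, 62, 63, 65, 69, 68, 69, 68, 68, 67, 68, 68, 68, 66, 66, 67, 67, 66, 66, 66, 67, 65, 66, 66, 67, 67, 69, 75, 77, 80, 80, 82, 82, 77, 116, 143, 148, 99, 78, 76, 77, 79, 78, 76, 71, 56, 52, 56, 85, 111, 115, 116, 114]
[94, 88, 86, 86, 85, 85, 86, 85, 84, 84, 98, 103, 103, 103, 104, 103, 102, 103, 103, 102, 102, 102, 101, 102, 102, 101, 101, 101, 101, 102, 101, 101, 101, 100, 101, 100, 101, 100, 101, 100, 101, 100, 100, 95, 137, 152, 150, 107, 96, 164, 152, 137, 121, 128, 133, 161, 177, 173, 157, 110]
```

Torque is rising (0.395, 0.413): firm contact.

Request:
arm_command --motion '[[0.7, [0, -0.0006, 0.0002], [0, 0, 1]], [0.7, [0, -0.0006, 0.0002], [0, 0, 2]]]'

```text
time_s: 16.65
eef_pos: [531.8, -87.3, 56.1]
orientation: [[-1.0, 0.023, 0.0], [0.023, 1.0, 0.001], [-0.0, 0.001, -1.0]]
force: [-1.3, -0.1, 7.4]
opening: 0.617
gripper_force: 59.8
```

```bash
python3 st.py
```

```text
t 16.65 pos [531.8 -87.3  56.1] F tool [ 1.3 -0.2 -7.4] M [-0.032  0.349  0.424] yaw 88.66 q6 -0.291 op 0.617 59.8
```

Request:
arm_command --motion '[[0.7, [0, 0, 0], [0, 0, 1]], [0.7, [0, 0, 0], [0, 0, 2]]]'

```text
time_s: 16.85
eef_pos: [531.8, -87.4, 56.1]
orientation: [[-0.998, 0.058, 0.0], [0.058, 0.998, 0.0], [-0.0, 0.0, -1.0]]
force: [-1.5, -0.3, 6.2]
opening: 0.614
gripper_force: 59.8
```

```bash
python3 st.py
```

```text
t 16.85 pos [531.8 -87.4  56.1] F tool [ 1.5 -0.4 -6.2] M [-0.129  0.322  0.489] yaw 86.65 q6 -0.256 op 0.614 59.8
```

Torque 0.49 against a 0.34 free baseline gives about 11–12 N. I'll let the hold settle, open slightly and rise straight up.

Request:
arm_command --motion '[[0.7, [0, 0, 0], [0, 0, 2]], [0.4, [0, 0, 0], [0, 0, 2]], [0.3, [0, 0, 0], [0, 0, 2]], [0.24, [0, 0, 0], [0, 0, 2]], [0.24, [0, 0, 0], [0, 0, 2]]]'

```text
time_s: 17.35
eef_pos: [531.7, -87.5, 55.7]
orientation: [[-0.996, 0.093, -0.0], [0.093, 0.996, 0.0], [0.0, 0.0, -1.0]]
force: [-0.5, -0.8, -0.1]
opening: 0.76
gripper_force: 0.0
```

I left a 2° turn in that call by mistake. It adds at most 2 N (≈13 N), which is still in band. Rising now.

Request:
arm_command --motion '[[0.24, [0, 0, -0.01], [0, 0, 0]], [0.24, [0, 0, -0.03], [0, 0, 0]], [0.24, [0, 0, -0.06], [0, 0, 0]], [0.24, [0, 0, -0.1], [0, 0, 0]], [0.24, [0, 0, -0.14], [0, 0, 0]], [0.24, [0, 0, -0.17], [0, 0, 0]], [0.24, [0, 0, -0.18], [0, 0, 0]], [0.24, [0, 0, -0.18], [0, 0, 0]]]'

```text
time_s: 18.15
eef_pos: [532.3, -87.8, 237.3]
orientation: [[-0.996, 0.092, 0.002], [0.092, 0.996, -0.001], [-0.002, -0.0, -1.0]]
force: [0.3, 0.6, -1.1]
opening: 0.759
gripper_force: 0.0
```

```bash
python3 st.py; python3 - <<'E'
from h import *
from cell import vision
d=vision.get_image("scene");np.savez("scene8.npz",**d)
cv2.imwrite("pics/s8.png",cv2.resize(d["color"][190:255,115:245,::-1],None,fx=6,fy=6,interpolation=2))
a=dict(np.load("scene0.npz"))
for e in(a,d):
    h=cv2.cvtColor(e["color"],cv2.COLOR_RGB2HSV)[205:222,205:230];w=np.where((h[...,0]<10)|(h[...,0]>170),h[...,1].astype(float),0);w[w<40]=0
    ys,xs=np.mgrid[205:222,205:230];print((w*xs).sum()/w.sum(),(w*ys).sum()/w.sum())
E
```

```text
t 18.15 pos [532.3 -87.8 237.3] F tool [-0.3  0.6  1.1] M [-0.008  0.009 -0.002] yaw 84.7 q6 -0.222 op 0.759 0.0
219.23066666666668 212.40666666666667
219.10773899848255 212.52959028831563
```

View pics/s8.png

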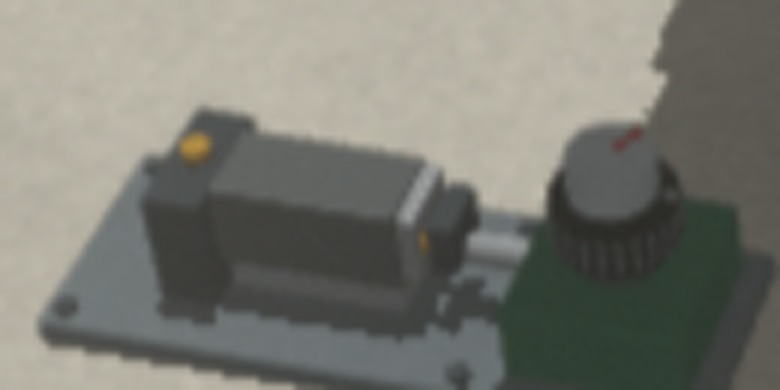

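The prism is clamped flat between stop (215,210) and jaw (410,240), the red mark is unchanged at (628,140), and the tool is clear. Handing in.

```bash
python3 -c "
from cell import env;print(env.close_job())"
```

```text
the job is handed in; nothing more can be done
None
```

I set the mortar prism on the bed and clamped it against the back stop at an estimated 11–13 N, judged from ring torque; the inner knob's mark looks unmoved, everything is released, and the job is handed in (no verdict was returned).

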